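# Release the ripe tomato from the two-lane chute

### The job

Press down the yellow paddle of the chute lane where the red tomato is waiting, and keep it down until the tomato has rolled under the lifted gate into the blue crate at the foot of the chute; then let the paddle come back up so that the gate is shut again. Leave the green tomato waiting behind its shut gate, touch neither tomato, and do not disturb the things standing around.

Things in the scene. Friction and masses are not known exactly. Their poses are not given: they have to be found in the camera images.
- chute: Fixed aluminium two-lane chute with a blue crate at its low end. Origin on the table between the two gates; x points downhill (roughly away from the robot), y to its left, z up. Lanes slope 10 degrees, centred at y = +45 and -45 mm, 70 mm wide, x = -120 to 70 mm, floor 70 mm high at the gates (x = 0). Pivot stands 157 mm high at y = +125 and -125 mm; yellow paddles outboard of them.
- red_tomato: The ripe red tomato: a ball 60 mm across, about 110 g, with a small green stalk star. Origin at its centre. It waits in one of the lanes (either one), resting against the uphill side of the gate, about 33 mm uphill of it and 107 mm above the table.
- green_tomato: The unripe green tomato: same size and weight, origin at its centre, waiting behind the gate of the other lane.
- lever_left (a joint): Rocking lever of the left (+y) lane, rad; paddle at the outer end, gate over the lane. 0: at rest, gate shut, paddle up. Grows to 0.65 (stop) as the paddle is pressed; from about 0.5 a tomato can roll under the gate. A spring returns it when let go; pressing takes about 3 to 6 N.
- lever_right (a joint): Rocking lever of the right (-y) lane; same values and spring.
- paddle_left (a point): Centre of the top of the left lever's yellow paddle, 50 (along chute x) by 60 mm. At rest it is 225 mm to the left (+y) of the chute's origin, 160 mm above the table, the plate tilted 0.3 rad, outer edge up; at the stop it is 64 mm lower and 9 mm nearer the pivot. Free air below.
- paddle_right (a point): The same for the right lever's paddle, 225 mm to the right (-y) of the chute's origin.
- crate_middle (a point): Middle of the blue crate's floor, 37 mm above the table, 155 mm downhill of the chute's origin. The crate spans 75 to 237 mm downhill and 105 mm to either side, rim 100 mm high. Its floor slopes away from the chute, so a tomato comes to rest against the far wall.
- salt_shaker: brushed-metal salt shaker, 52 mm across, 90 mm tall, standing close to the chute; loose, a bystander to leave alone. Origin at its underside.
- spice_jar: small glass jar with grey lid, 46 mm across, 85 mm tall, standing close to the chute; loose, a bystander to leave alone. Origin at its underside.
- soap_bottle: green soap bottle, 64 mm across, 170 mm tall; loose, a bystander to leave alone. Origin at its underside.
- blue_bowl: blue ceramic bowl, 150 mm across, 70 mm high; loose, a bystander to leave alone. Origin at its underside.
- red_bowl: red plastic bowl, 160 mm across, 75 mm high; loose, a bystander to leave alone. Origin at its underside.
- dish_brush: dish brush lying flat, about 0.2 m long; loose, a bystander to leave alone. Origin at its underside.
- white_mug: white mug, 76 mm across, 90 mm tall; loose, a bystander to leave alone. Origin at its underside.

How it is judged:
On the way, in this order (a step that is already met when the one before it is completed fails the run):
1. the paddle of the red tomato's lane is pressed down with the fingers (((y of red_tomato in the frame of chute above 0 m and (value of joint lever_left above 0.3 rad and contact force between the fingers and lever_left above 0.5 N and distance between the grasp point and paddle_left below 0.1 m)) or (y of red_tomato in the frame of chute below 0 m and (value of joint lever_right above 0.3 rad and contact force between the fingers and lever_right above 0.5 N and distance between the grasp point and paddle_right below 0.1 m)))).
2. the red tomato has rolled into the crate while the paddle is still held down (x of red_tomato in the frame of chute between 0.095 and 0.235 m and z of red_tomato in the frame of chute between 0.04 and 0.09 m and y of red_tomato in the frame of chute between -0.1 and 0.1 m and value of joint any of lever_left, lever_right above 0.2 rad).
3. the paddle has come back up and both gates are shut (value of joint each of lever_left, lever_right below 0.06 rad), for 0.1 s.
At the end, for the whole second after the job is handed in: The red tomato lies at rest inside the blue crate, both levers are back up (within 0.06 rad of shut), and the green tomato still rests behind its gate (all of step 3 and x of red_tomato in the frame of chute between 0.095 and 0.235 m and z of red_tomato in the frame of chute between 0.04 and 0.09 m and y of red_tomato in the frame of chute between -0.1 and 0.1 m and linear speed of red_tomato below 0.1 m/s and x of green_tomato in the frame of chute between -0.06 and -0.02 m and z of green_tomato in the frame of chute above 0.09 m and linear speed of green_tomato below 0.05 m/s); the robot touches nothing.
It fails at once if the lever of the green tomato's lane is pressed ((y of green_tomato in the frame of chute above 0 m and value of joint lever_left above 0.12 rad) or (y of green_tomato in the frame of chute below 0 m and value of joint lever_right above 0.12 rad)).
It fails at once if a tomato is touched by the robot (contact force between any of the fingers, the arm and red_tomato above 0.3 N or contact force between any of the fingers, the arm and green_tomato above 0.3 N).
It fails at once if a tomato is lifted out or falls off the chute (height (world z) of any of red_tomato, green_tomato above 0.135 m or height (world z) of any of red_tomato, green_tomato below 0.04 m).
It fails at once if the green tomato leaves its place behind the gate (not (x of green_tomato in the frame of chute between -0.06 and -0.02 m and z of green_tomato in the frame of chute above 0.09 m)).
It fails at once if a thing standing around is shifted more than 25 mm or tipped (distance of any of salt_shaker, spice_jar, soap_bottle, blue_bowl, red_bowl, dish_brush, white_mug from where it was at the start of the episode above 0.025 m or angle between any of salt_shaker, spice_jar, soap_bottle, blue_bowl, red_bowl, white_mug's own z axis and vertical above 0.4 rad).
It also fails if it takes over 35 s, if anything falls off the work surface, if the arm or the gripper's body presses on something with over 40 N, if the wrist force passes 120 N, or if a joint passes its speed limit or range.

### The arm

A 6-joint arm with a two-finger parallel gripper is mounted at the origin on the work surface. World frame = base frame: x ahead of the robot, y to its left, z up, the work surface at z = 0. Lengths are in m, angles in rad, forces in N, time in s.
With the tool pointing down it reaches from about 0.35 to 0.8 m from the base axis. Payload 7.3 kg.
Tool frame: the origin (TCP) lies midway between the tips of the shut fingers; the grasp point (between the pads) lies 19 mm behind it (bot.hold_point_z is the z of the grasp point in the tool frame, in m); z points along the fingers, y is the direction in which the jaws open and shut (so a half turn about z gives the same grasp; the last joint's range is limited). The gripper opens to 85 mm and grips with 20 to 120 N. Pads are 22 mm wide; open, the fingers measure 114 mm over their backs; the gripper's body (76 mm by 85 mm) begins 54 mm behind the grasp point. The pads swing forward as they close: fully open they stand 13 mm farther back than shut.
Start: joints at [0.963, 0.342, 1.524, -0, 1.275, -0.146], TCP at [0.234, 0.47, 0.231] pointing down, gripper open.
Joint ranges: [-2.53, 2.53], [-0.77, 2.02], [0.04, 2.7], [-1, 4.14], [0.28, 2.66], [-3.11, 3.11]. Speed limits (rad/s): [2.57, 2.57, 3.14, 3.14, 3.14, 3.14].

### API

Orientations are given as a 3x3 rotation matrix whose columns are the frame's x, y, z axes.
In Python, from bench import bot gives the robot as it stands. The module is installed in compiled form; this text tells all that it offers.
- The arm moves only by the tool move_arm, never from a script. Its argument "rows" is a list of rows, each a list of 7 numbers: the opening, from 0 (shut) to 1 (fully open), then the shift along the tool's x, y, z normalised to -1 to 1, where 1 is 0.15 m, then the turn, a rotation vector about the tool's x, y, z normalised to -1 to 1, where 1 is 90 degrees. In form: [[fingers, x, y, z, rx, ry, rz], ...]. A call has exactly 8 rows; each row is the pose to reach, as a shift and turn from the pose commanded when the call began, along the tool's axes at that moment; what a row does not reach only later rows make up. A row lasts 1/10 s, in which the tool goes at most 50 mm and 8.59 degrees, less where a joint would pass 70% of its speed; a pose out of reach is approached as far as the arm can. A call with a number of a shift or a turn outside -1 to 1 is refused whole. A call with a gripper value outside its range is refused whole. The fingers move at their own pace and stop on an object; "grip_force" is the grip in N (left out, the last holds). Time passes only in rows, so rows that repeat a pose let the fingers close, or fill a call up. It gives the time, the measured TCP pose, the force and the opening at its end, in the units of the state.
- bot.get_obs(): the state, without advancing time (a new reading comes with each control period).
- bot.capture(name): name is "scene" or "top" or "wrist"; returns a dict with "color" (420x560x3 uint8, red, green, blue), "range_z" (420x560 float32, m along the optical axis (not along the pixel's ray), 0 where there is no reading), "intrinsics" (3x3 intrinsics, pixels), "k1" (the pictures are not rectified: a ray, as slopes to the right and down, at radius r is drawn at 1 + k1 r^2 times it, then the intrinsics apply), "cam_to_world" (4x4, takes a point from camera to world coordinates). Camera axes: x right, y down, z forward; pixel columns grow to the right and rows downward; lengths in m; the calibration is good to about 2 mm. A picture is of the moment at which its call begins.
- bot.sign_off(): hands the job in, once; it reports no verdict.
Trained networks look in a picture, given as the dict that the camera call returned (one of the last four; its "shot" number tells which), for a name from the list of things; names that differ only in an ending like _2 or _b are one class to them, and where a whole thing is asked for, a point or a joint stands for the part that bears it (a point fixed in the world has none). Each returns a list of dicts, best first, with "score" (0 to 1); they miss things now and then, are a little off and sometimes report something else, mostly with a low value. They report only what shows in the picture. A call takes as long as a camera call.
- bot.boxes_of(picture, name): "location" ([column, row] in pixels, amid what is visible of it).
The state is a dict: "time": time; "joint_pos": joint angles; "dq": joint speeds; "joint_efforts": joint torques, N m; "position": TCP position; "eef_rot": TCP orientation; "contact_force": force on the tool from outside, world axes, zero at the start; "torque": the same for the moment, N m; "width": opening from 0.0 (shut) to 1.0 (fully open).
Only numpy, scipy, OpenCV 4.12 (cv2) and the standard library are available. Lean on these libraries where they do the work, as an engineer would, in place of code of your own. Each camera call takes 0.05 s, during which the arm holds its last target. There are 200 camera calls.

## Working session

There is one attempt and no reset: what is moved stays moved. The work goes in short steps, Python scripts to look and compute and a tool call to move; the robot and the scene stay as the last step left them, time stands still between calls to the robot, and variables do not carry over. Pictures are saved under pics/ and viewed, about 8 in all and at most 12, crops included, and the job is handed in when it is done.

Besides the shell and the picture viewer there is one more tool, called after ">>>" by a JSON object that holds its "name" and its "arguments". move_arm: Moves the arm, as the interface text tells. Scaled input: -1 to 1 covers 0.15 m each way for a shift and 90 degrees each way for a turn. Its arguments: {"type":"object","properties":{"rows":{"type":"array","items":{"type":"array","items":{"type":"number"}}},"grip_force":{"type":"number"}},"required":["rows"]}

```bash
mkdir -p pics; cat > h.py <<'E'
import numpy as np, cv2
from bench import bot
def ray(p,uv):
    K=np.array(p["intrinsics"]);d=np.array([(uv[0]-K[0,2])/K[0,0],(uv[1]-K[1,2])/K[1,1]]);s=d.copy()
    for _ in range(20): s=d/(1+p["k1"]*(s@s))
    return np.array([s[0],s[1],1.])
def w(p,uv,z=None):
    u,v=int(round(uv[0])),int(round(uv[1]))
    if z is None:
        q=p["range_z"][max(0,v-2):v+3,max(0,u-2):u+3];q=q[q>0];z=np.median(q) if len(q) else np.nan
    T=np.array(p["cam_to_world"]);return T[:3,:3]@(ray(p,uv)*z)+T[:3,3]
def save(p,n): cv2.imwrite("pics/"+n,cv2.cvtColor(p["color"],cv2.COLOR_RGB2BGR))
E
python3 - <<'E'
from h import *
np.set_printoptions(precision=3,suppress=True)
for c in ["top","scene"]:
    p=bot.capture(c);save(p,c+"1.png")
    for n in ["chute","red_tomato","green_tomato","paddle_left","paddle_right","crate_middle","salt_shaker","spice_jar","soap_bottle","white_mug","blue_bowl","red_bowl","dish_brush"]:
        for b in bot.boxes_of(p,n)[:2]: print(c,n,round(b["score"],2),np.array(b["location"]),w(p,b["location"]))
o=bot.get_obs();print(o["time"],o["position"],o["eef_rot"],bot.hold_point_z)
E
```

```text
top chute 0.66 [269.1 185.3] [0.588 0.05  0.088]
top red_tomato 0.71 [260.2 221.3] [0.472 0.073 0.139]
top red_tomato 0.59 [339.2 189.4] [ 0.569 -0.158  0.154]
top green_tomato 0.88 [288.  212.3] [ 0.5   -0.009  0.138]
top paddle_left 0.7 [208.1 221. ] [0.469 0.224 0.151]
top paddle_right 0.94 [340.1 192.6] [ 0.56  -0.161  0.151]
top crate_middle 0.78 [269.7 188.9] [0.576 0.048 0.092]
top salt_shaker 0.8 [345.  159.8] [ 0.672 -0.183  0.091]
top spice_jar 0.74 [220.7 269.3] [0.33  0.19  0.086]
top spice_jar 0.65 [147.7 160.2] [0.677 0.447 0.006]
top soap_bottle 0.98 [426.1 261.7] [ 0.362 -0.423  0.113]
top white_mug 0.87 [429.3 223.1] [ 0.489 -0.465  0.007]
top white_mug 0.55 [337.5 191.4] [ 0.563 -0.154  0.15 ]
top blue_bowl 0.59 [429.4 176.7] [ 0.64  -0.469  0.005]
top blue_bowl 0.47 [220.6 270.2] [0.327 0.19  0.085]
top red_bowl 0.76 [145.1 159.6] [0.678 0.455 0.009]
top red_bowl 0.24 [342.  164.3] [ 0.658 -0.174  0.088]
top dish_brush 0.96 [122.9 249. ] [0.388 0.508 0.017]
scene chute 0.75 [294.9 223.2] [0.577 0.04  0.066]
scene chute 0.69 [264.1 160. ] [0.341 0.177 0.067]
scene r
[... 321 characters left out ...]
8] [0.582 0.043 0.075]
scene salt_shaker 0.57 [270.3 297.1] [ 0.679 -0.196  0.089]
scene spice_jar 0.73 [294.3 224.9] [0.577 0.037 0.061]
scene spice_jar 0.61 [265.2 159.5] [0.343 0.18  0.068]
scene soap_bottle 0.69 [119.5 294.8] [ 0.391 -0.447  0.118]
scene white_mug 0.67 [252.4 249.6] [ 0.538 -0.107  0.062]
scene white_mug 0.58 [143.7 324.5] [ 0.445 -0.45   0.01 ]
scene blue_bowl 0.68 [187.1 362.5] [ 0.607 -0.444  0.005]
scene red_bowl 0.82 [381.2 161.2] [0.631 0.474 0.017]
scene dish_brush 0.54 [338.1 130.1] [0.424 0.505 0.02 ]
scene dish_brush 0.18 [271.6 294.2] [ 0.677 -0.188  0.091]
1.4 [0.234 0.47  0.231] [[-0.895  0.446  0.   ]
 [ 0.446  0.895  0.   ]
 [ 0.     0.    -1.   ]] -0.0187
```

View pics/top1.png

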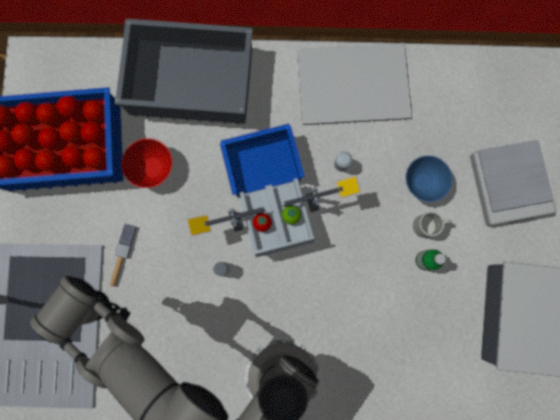

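View pics/scene1.png

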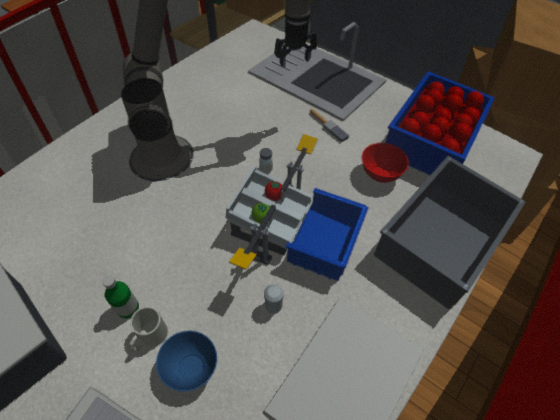

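Top view: the red tomato (262,222) is in the left lane with the green one (291,213) in the right lane. The left yellow paddle is at (199,226), the right at (348,187), the spice jar at (221,269). The nets' paddle points are somewhat off, so I'll segment the yellow.

```bash
python3 - <<'E'
from h import *
np.set_printoptions(precision=4,suppress=True)
for c in ["top","scene"]:
    p=bot.capture(c); hsv=cv2.cvtColor(p["color"],cv2.COLOR_RGB2HSV)
    m=cv2.inRange(hsv,(18,150,120),(32,255,255))
    n,l,s,ce=cv2.connectedComponentsWithStats(m)
    for i in range(1,n):
        if s[i,4]<60: continue
        v,u=np.where(l==i); P=np.array([w(p,(a,b),p["range_z"][b,a]) for a,b in zip(u,v) if p["range_z"][b,a]>0])
        P=P[(P[:,2]>.13)&(P[:,2]<.19)]
        if len(P)<20: continue
        me=np.median(P,0); nrm=np.linalg.svd(P-P.mean(0))[2][2]
        print(c,ce[i],s[i],P.mean(0),me,nrm*np.sign(nrm[2]),P.min(0),P.max(0))
E
```

```text
top [348.3297 186.3406] [338 177  21  20 276] [ 0.5771 -0.1841  0.1614] [ 0.578  -0.184   0.1619] [-0.1054  0.2849  0.9528] [ 0.5491 -0.2118  0.1472] [ 0.605  -0.1546  0.1753]
top [198.1896 224.9888] [189 216  21  18 269] [0.4553 0.2514 0.1607] [0.4543 0.2521 0.1604] [ 0.0921 -0.3247  0.9413] [0.4314 0.2203 0.1463] [0.4832 0.2786 0.1766]
scene [306.8889 142.7824] [297 135  20  18 216] [0.455  0.2524 0.1616] [0.4536 0.2526 0.1617] [ 0.0778 -0.2984  0.9513] [0.4274 0.2201 0.1497] [0.4839 0.2824 0.1718]
scene [242.1448 258.2121] [230 248  26  21 297] [ 0.5774 -0.184   0.1611] [ 0.5782 -0.1849  0.1611] [-0.0771  0.2913  0.9535] [ 0.5472 -0.2136  0.1492] [ 0.6064 -0.1501  0.1721]
```

>>> {"name": "move_arm", "arguments": {"rows": [[0, -0.15, -0.05, 0, 0, 0, 0], [0, -0.35, -0.12, 0, 0, 0, 0], [0, -0.55, -0.18, 0, 0, 0, 0], [0, -0.75, -0.25, 0, 0, 0, 0], [0, -0.9, -0.3, 0, 0, 0, 0], [0, -0.99, -0.33, 0, 0, 0, 0], [0, -0.99, -0.33, 0, 0, 0, 0], [0, -0.99, -0.33, 0, 0, 0, 0]]}}

```text
time: 2.3
position: [0.3444, 0.3599, 0.2313]
eef_rot: [[-0.895, 0.446, -0.0], [0.446, 0.895, 0.0], [0.0, 0.0, -1.0]]
contact_force: [0.4, -0.2, -0.9]
width: -0.002
```

>>> {"name": "move_arm", "arguments": {"rows": [[0, -0.15, -0.05, 0, 0, 0, 0], [0, -0.35, -0.12, 0, 0, 0, 0], [0, -0.55, -0.18, 0, 0, 0, 0], [0, -0.75, -0.25, 0, 0, 0, 0], [0, -0.9, -0.3, 0, 0, 0, 0], [0, -0.99, -0.33, 0, 0, 0, 0], [0, -0.99, -0.33, 0, 0, 0, 0], [0, -0.99, -0.33, 0, 0, 0, 0]]}}

```text
time: 3.1
position: [0.4549, 0.25, 0.2312]
eef_rot: [[-0.895, 0.445, -0.001], [0.445, 0.895, 0.0], [0.001, 0.0, -1.0]]
contact_force: [-1.1, -0.5, -0.0]
width: 0.0
```

Positioned above the paddle (2 mm from the aim point); pressing to z of about 0.108.

>>> {"name": "move_arm", "arguments": {"rows": [[0, 0, 0, 0.15, 0, 0, 0], [0, 0, 0, 0.3, 0, 0, 0], [0, 0, 0, 0.42, 0, 0, 0], [0, 0, 0, 0.52, 0, 0, 0], [0, 0, 0, 0.62, 0, 0, 0], [0, 0, 0, 0.72, 0, 0, 0], [0, 0, 0, 0.82, 0, 0, 0], [0, 0, 0, 0.82, 0, 0, 0]]}}

```text
time: 3.9
position: [0.4548, 0.2502, 0.1078]
eef_rot: [[-0.896, 0.444, -0.0], [0.444, 0.896, 0.0], [0.001, 0.0, -1.0]]
contact_force: [-1.0, 1.7, 4.6]
width: 0.001
```

```bash
cat > look.py <<'E'
import sys
from h import *
np.set_printoptions(precision=3,suppress=True)
X=np.array([.963,.27,0]);Y=np.array([-.27,.963,0]);O=np.array([.516,.034,0])
ims=[]
for c in ["top","scene"]:
    p=bot.capture(c)
    for n in ["red_tomato","green_tomato"]:
        for b in bot.boxes_of(p,n)[:2]:
            q=w(p,b["location"])-O; print(c,n,round(b["score"],2),b["location"],"chute:",np.array([q@X,q@Y,q[2]]))
    im=p["color"][120:300,170:370]
    ims.append(cv2.resize(im,None,fx=2,fy=2,interpolation=cv2.INTER_CUBIC))
cv2.imwrite("pics/"+sys.argv[1],cv2.cvtColor(np.hstack(ims),cv2.COLOR_RGB2BGR))
o=bot.get_obs();print(o["time"],o["position"],o["contact_force"])
E
python3 look.py press.png
```

```text
top red_tomato 0.68 [261.8, 206.7] chute: [0.004 0.034 0.171]
top green_tomato 0.5 [428.4, 222.2] chute: [-0.158 -0.471  0.008]
scene red_tomato 0.17 [118.9, 296.7] chute: [-0.249 -0.434  0.117]
scene green_tomato 0.62 [261.7, 211.9] chute: [-0.025 -0.056  0.133]
4.2 [0.455 0.25  0.109] [-1.938  3.93   3.101]
```

View pics/press.png

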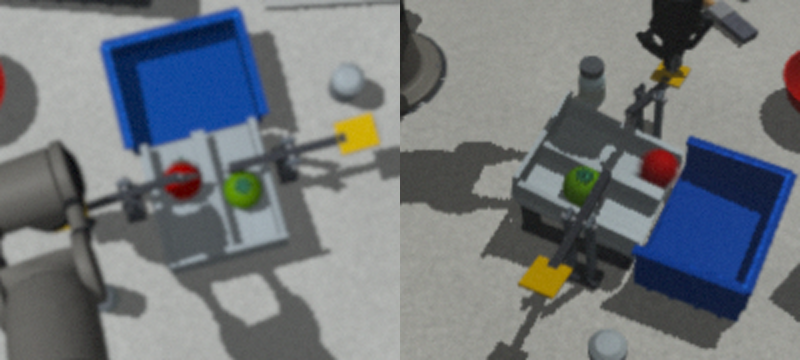

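The left gate is up and the red tomato is rolling under it, at (183,180) in the left crop and (660,165) in the right. The green one stays put. Holding.

>>> {"name": "move_arm", "arguments": {"rows": [[0, 0, 0, 0, 0, 0, 0], [0, 0, 0, 0, 0, 0, 0], [0, 0, 0, 0, 0, 0, 0], [0, 0, 0, 0, 0, 0, 0], [0, 0, 0, 0, 0, 0, 0], [0, 0, 0, 0, 0, 0, 0], [0, 0, 0, 0, 0, 0, 0], [0, 0, 0, 0, 0, 0, 0]]}}

```text
time: 5.0
position: [0.4558, 0.2491, 0.1083]
eef_rot: [[-0.895, 0.446, 0.0], [0.446, 0.895, 0.0], [-0.0, 0.0, -1.0]]
contact_force: [-1.6, 4.4, 3.1]
width: -0.001
```

>>> {"name": "move_arm", "arguments": {"rows": [[0, 0, 0, 0, 0, 0, 0], [0, 0, 0, 0, 0, 0, 0], [0, 0, 0, 0, 0, 0, 0], [0, 0, 0, 0, 0, 0, 0], [0, 0, 0, 0, 0, 0, 0], [0, 0, 0, 0, 0, 0, 0], [0, 0, 0, 0, 0, 0, 0], [0, 0, 0, 0, 0, 0, 0]]}}

```text
time: 5.8
position: [0.4558, 0.2491, 0.1084]
eef_rot: [[-0.895, 0.446, 0.0], [0.446, 0.895, 0.0], [-0.0, 0.0, -1.0]]
contact_force: [-0.1, 4.5, 3.6]
width: -0.002
```

```bash
python3 look.py hold.png
```

```text
top red_tomato 0.81 [244.4, 150.5] chute: [0.198 0.043 0.092]
top green_tomato 0.59 [288.9, 214.9] chute: [-0.035 -0.037  0.137]
top green_tomato 0.47 [239.1, 214.7] chute: [-0.001  0.103  0.164]
scene red_tomato 0.7 [345.8, 227.7] chute: [0.206 0.023 0.085]
scene red_tomato 0.2 [250.8, 248.4] chute: [ 0.004 -0.185  0.148]
scene green_tomato 0.63 [262.9, 211.7] chute: [-0.022 -0.054  0.133]
6.1 [0.456 0.249 0.108] [-1.511  4.194  3.763]
```

View pics/hold.png

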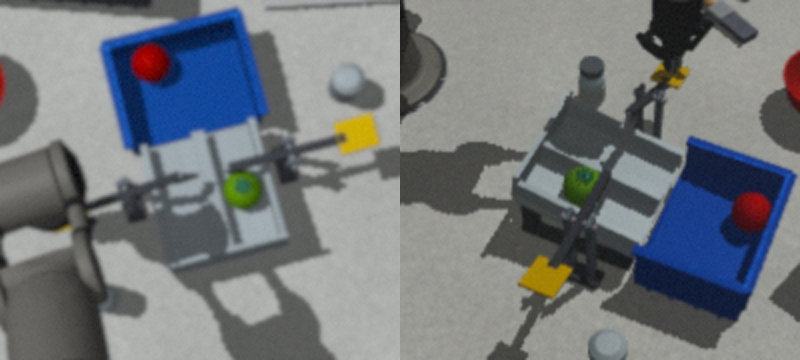

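The red tomato is in the crate at (150,62) in the left crop, against the far wall, and the paddle is still held down. Releasing straight up.

>>> {"name": "move_arm", "arguments": {"rows": [[0, 0, 0, -0.1, 0, 0, 0], [0, 0, 0, -0.2, 0, 0, 0], [0, 0, 0, -0.3, 0, 0, 0], [0, 0, 0, -0.4, 0, 0, 0], [0, 0, 0, -0.55, 0, 0, 0], [0, 0, 0, -0.7, 0, 0, 0], [0, 0, 0, -0.82, 0, 0, 0], [0, 0, 0, -0.82, 0, 0, 0]]}}

```text
time: 6.9
position: [0.4568, 0.2486, 0.2331]
eef_rot: [[-0.895, 0.446, 0.004], [0.446, 0.895, -0.0], [-0.003, 0.002, -1.0]]
contact_force: [0.6, -0.2, 0.1]
width: -0.001
```

>>> {"name": "move_arm", "arguments": {"rows": [[0, 0.15, 0.05, 0, 0, 0, 0], [0, 0.35, 0.12, 0, 0, 0, 0], [0, 0.55, 0.18, 0, 0, 0, 0], [0, 0.75, 0.25, 0, 0, 0, 0], [0, 0.9, 0.3, 0, 0, 0, 0], [0, 0.99, 0.33, 0, 0, 0, 0], [0, 0.99, 0.33, 0, 0, 0, 0], [0, 0.99, 0.33, 0, 0, 0, 0]]}}

```text
time: 7.7
position: [0.3452, 0.359, 0.2307]
eef_rot: [[-0.895, 0.445, -0.0], [0.445, 0.895, -0.001], [-0.0, -0.001, -1.0]]
contact_force: [-0.3, -0.7, 0.5]
width: -0.003
```

```bash
python3 look.py end.png
```

```text
top red_tomato 0.86 [243.2, 150.5] chute: [0.198 0.046 0.095]
top green_tomato 0.52 [290.7, 213.2] chute: [-0.031 -0.044  0.137]
scene red_tomato 0.69 [346.4, 226.9] chute: [0.207 0.025 0.086]
8.0 [0.345 0.359 0.231] [-0.299  0.11   0.143]
```

View pics/end.png

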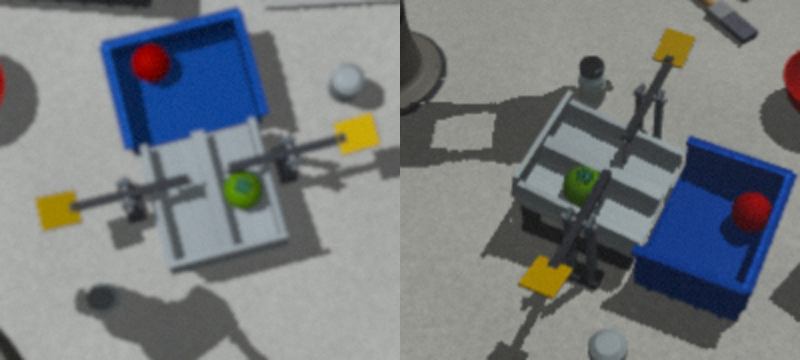

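The left paddle is back up at its starting spot (58,210 in the left crop), with the red tomato resting in the crate and the green one behind its gate. The jar and shaker haven't moved, and the arm is clear.

```bash
python3 -c "
from bench import bot
bot.sign_off()"
```

```text
the job is handed in; nothing more can be done
```

The red tomato is in the blue crate and the job is handed in. The red tomato was waiting in the left lane, so I pressed the left paddle with shut fingers to a tool height of about 108 mm. I held it for about 2 s and then let it back up and moved the arm clear, at about 8 s of the 35 s allowed.

**Red tomato:** while the paddle was still down, it already lay in the crate against the far wall, about 0.20 m downhill of the chute's origin. It was in the same place after release.

**Gates and green tomato:** the left paddle looked fully back up in the last pictures, with no contact force on the tool. I judged this from the pictures and did not measure the lever angle. The green tomato was still behind its gate, and its lever was never pressed.

**Things standing around:** the spice jar and salt shaker had not visibly moved. I did not re-measure the bowls, mug, soap bottle and brush, but the arm never went low near them.

**Detections that disagreed:**
- The networks gave several false or missing tomato detections, including no green tomato in the final scene view. The pictures and the overhead view settled these.
- Their paddle positions were a few centimetres off, so I used the yellow colour and depth. Both cameras agreed to about 1 mm.

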